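Lock the portafilter into the espresso machine in the pantry

ROBOT

A 6-joint arm with a two-finger parallel gripper is mounted at the origin on the work surface. World frame = base frame: x ahead of the robot, y to its left, z up, the work surface at z = 0. Lengths are in m, angles in degrees, forces in N, time in s.
With the tool pointing down it reaches from about 0.275 to 1 m from the base axis. Payload 8.4 kg.
Tool frame: the origin (TCP) lies at the very end of the fingers, on their centre line; the grasp point (between the pads) lies behind it (env.grip_depth is the z of the grasp point in the tool frame, in m); z points along the fingers, y is the line along which they close (so a half turn about z gives the same grasp; the last joint's range is limited). The gripper opens to 85 mm and grips with 20 to 120 N. Pads are 22 mm wide; open, the fingers measure 114 mm over their backs; the gripper's body (76 mm by 85 mm) begins 54 mm behind the grasp point. The pads swing forward as they close: fully open they stand 13 mm farther back than shut.
Start: joints at [-0.138, 20.225, 93.587, -0, 66.188, -0.138], TCP at [0.625, -0, 0.231] pointing down, gripper open.
Joint ranges: [-150.9, 150.9], [-52.94, 120.26], [3.33, 152.33], [-74.26, 254.26], [0, 154.13], [-172.89, 172.89]. Speed limits (degrees/s): [127.2, 127.2, 159.86, 180, 180, 180].

INTERFACE

Orientations are given as [roll, pitch, yaw] about the fixed x, y, z axes, in that order (R = Rz(yaw) Ry(pitch) Rx(roll)).
In Python, from bench import env gives the robot as it stands. Calls block until the motion is done:
- env.movep(position, orientation): joint-space move of the TCP to a pose.
- env.movel(position, velocity=0.15, orientation=None): straight line of the TCP; orientation=None keeps the orientation; velocity is the mean speed in m/s.
- env.goto_joints(angles): joint-space move.
- env.set_gripper(opening, grip_force=None): finger opening in m; grip_force is the grip in N (None keeps the last); returns when the fingers have stopped.
- env.sleep(seconds).
- env.inverse_kinematics(position, orientation): joint angles nearest the present ones, or None.
- env.observe(): the state.
- env.snapshot(name): name is "scene" or "side" or "wrist"; returns a dict with "pixels" (420x560x3 uint8, red, green, blue), "range_z" (420x560 float32, m along the optical axis (not along the pixel's ray), 0 where there is no reading), "fx", "fy", "cx", "cy" (pixels), "view" (4x4, takes a point from world to camera coordinates). Camera axes: x right, y down, z forward; pixel columns grow to the right and rows downward; lengths in m; the calibration is good to about 2 mm. A picture is of the moment at which its call begins.
A pose or a line that the arm cannot do raises env.MotionError and nothing moves.
- env.job_done(): hands the job in; it is judged then, once.
Trained networks look in a picture, given as the dict that the camera call returned (one of the last four; its "shot" number tells which), for a name from the list of things; names that differ only in an ending like _2 or _b are one class to them, and where a whole thing is asked for, a point or a joint stands for the part that bears it (a point fixed in the world has none). Each returns a list of dicts, best first, with "conf" (0 to 1); they miss things now and then, are a little off and sometimes report something else, mostly with a low value. They report only what shows in the picture. A call takes as long as a camera call. They do not tell look-alikes from the thing itself.
- env.masks_of(picture, query): "region" (420x560 bool, what is visible of it) and "uv" ([column, row] in pixels, amid what is visible of it).
The state is a dict: "time": time; "qpos": joint angles; "joint_vel": joint speeds; "joint_efforts": joint torques, N m; "tool_pos": TCP position; "ee_rot": TCP orientation; "force": force on the tool from outside, world axes, zero at the start; "ft_torque": the same for the moment, N m; "opening": finger opening in m; "finger_force": force on a finger pad.
Only numpy, scipy, OpenCV 4.12 (cv2) and the standard library are available. Lean on these libraries where they do the work, as an engineer would, in place of code of your own. Each camera call takes 0.05 s, during which the arm holds its last target. There are 200 camera calls.

TASK

Get the espresso machine ready to warm up: first swing the steam wand well out past the side of the machine, out of the way. Then lift the portafilter out of the tamping station by its handle, offer it up into the group head with the handle at the white mark and turn it to the black mark until it locks with the handle pointing straight out from the machine's front, and let go so that it hangs there by itself. Do not shift or knock over the cups, the milk jug, the tamper, the bean jar or the bottle.

Things in the scene. Friction and masses are not known exactly. Their poses are not given: they have to be found in the camera images.
- machine: Red and steel espresso machine, fixed, 230 mm wide, 390 mm deep, 345 mm high; cups and a rail on top reach 400 mm. Origin on the counter under the group axis; axes: -x straight out of its front, +y to the left for someone facing it, z up. Front panel 67 mm behind the group axis; drip tray 210 mm wide, from the panel to 85 mm in front of the axis, its top 66 mm above the counter.
- group_seat (a point): Where the portafilter's rim seats: on the group's vertical axis, at the underside of its rubber gasket, 235 mm above the counter; axes as the machine's. Locked, pf_rim lies about 2 mm above this point, with the same axes. The steel bell around it (outer radius 52 mm) has its lower edge 17 mm below this point; above, the group rises 97 mm, within 52 mm of the axis, its neck to the rear.
- white_mark (a point): White dot on top of the bell, 45 degrees left of straight out. Inside the bell are two opposite lug tracks of inner radius 36 mm; their gaps pass the lugs only with the handle under this dot, i.e. along (-0.71, 0.71) in machine axes: portafilter yaw = machine yaw - 0.785 rad, give or take 0.15. Pushed up to the gasket, the lugs are 2 mm above the start of the tracks.
- black_mark (a point): Black dot on top of the bell, straight out in front: where the handle ends up, turned counter-clockwise seen from above from the white dot. The lugs meet the tracks after 10 degrees, climb 4 mm until 32 degrees, then run level; a stop lies 4 degrees past straight out. Friction holds the locked portafilter. The tracks lift the cup by themselves if it is turned at constant height.
- gasket (a joint): Give of the sprung gasket in m: 0 = untouched, 0.002 when locked, 0.004 at most. It pushes down with 6 N at first touch and 3 N more per mm. Turning the portafilter home against it takes roughly 5 to 10 N sideways at the handle.
- pf_rim (a point): Portafilter, a steel cup with a black handle, 200 mm long, about 0.34 kg (varies). Centre of the cup's upper rim; the handle points along its -x, z is up. Cup 45 mm high, 66 mm in diameter, rim chamfered 4 mm; two lugs 18 mm wide stick out at +y and -y to 42 mm from the axis, 3 to 10 mm below the rim. Starts level in the station, rim 82 mm above the counter; lift 10 mm to free it.
- pf_handle (a point): Centre of the portafilter's handle, a bar 100 mm long (along x), 26 mm wide (y, grasp width), 28 mm high, with flat sides. It lies 110 mm from the cup axis along -x of the portafilter and 30 mm below the rim; 52 mm above the counter at the start, with free space below and beside it. Centre of mass of the whole: 33 mm from the cup axis towards the handle.
- wand_pivot (a point): Ball joint from which the steam wand hangs, on the machine 40 mm behind and 75 mm to the left of the group axis, 290 mm above the counter. The wand turns about the vertical axis through it.
- wand_tip (a point): Nozzle at the lower end of the steam wand, a steel tube 9 mm thick (nozzle 13 mm) slanting straight from a point 40 mm out from the pivot and 250 mm above the counter down to this tip, 148 mm out and 98 mm above the counter. At the start it hangs forward over the drip tray, where the portafilter's handle and the hand have to go.
- steam_wand (a joint): Swing of the steam wand in rad: 0 = straight forward (-x of the machine), positive = out to the machine's left (clockwise from above); stops at -0.3 and 1.25. Stiff joint (0.12 N m, about 1 N at the tip), stays where it is left. Starts between -0.2 and 0.2; at 0.9 it is well out of the way.
- station: Walnut tamping station, fixed block 110 x 200 mm, 45 mm high, with two recesses 8 mm deep: the portafilter's (origin on the counter under it) and the tamper's, 85 mm from it along -y. The handle sticks out over its -x edge.
- tamper_c (a point): Aluminium tamper 58 mm in diameter, 87 mm high, standing in the station beside the portafilter; point half-way up. Leave it alone.
- jug_c (a point): Steel milk jug 76 mm in diameter, 100 mm high, handle at its +y; point on its axis half-way up. Leave it alone.
- cup1_c (a point): White coffee cup 72 mm in diameter, 60 mm high, handle at its +y; point on its axis half-way up. Leave it alone.
- cup2_c (a point): Blue coffee cup, same size; point on its axis half-way up. Leave it alone.
- jar_c (a point): Amber bean jar 90 mm in diameter, 150 mm high; point half-way up. Leave it alone.
- syrup_c (a point): Green syrup bottle 68 mm in diameter, 210 mm high; point on its axis 100 mm up. Leave it alone.
There are look-alikes about, which are no part of the job. What is shaped like the part that bears pf_rim but orange or pink is not meant.

How it is judged:
By the outcome, as a careful person would: the job done as asked, in the order asked, and still so for the second after the job is handed in, with the robot touching nothing.
It also fails if it takes over 72 s, if anything falls off the work surface, if the arm or the gripper's body presses on something with over 40 N, if the wrist force passes 120 N, or if a joint passes its speed limit or range.

## Working session

There is one attempt and no reset: what is moved stays moved. The work goes in short steps, each a Python script; the robot and the scene stay as the last script left them, time stands still between calls to the robot, and variables do not carry over. Pictures are saved under pics/ and viewed, at most 10 in all, crops included, and the job is handed in when it is done.

```bash
ls; mkdir -p pics; cat > h.py <<'E'
import numpy as np, cv2
from bench import env
def pts(s,region=None):
    z=s["range_z"]; m=z>0
    if region is not None: m=m&region
    v,u=np.nonzero(m); d=z[v,u]
    c=np.stack([(u-s["cx"])/s["fx"]*d,(v-s["cy"])/s["fy"]*d,d,np.ones_like(d)])
    return (np.linalg.inv(s["view"])@c)[:3].T,u,v
def proj(s,p):
    c=s["view"]@np.append(p,1); return s["fx"]*c[0]/c[2]+s["cx"],s["fy"]*c[1]/c[2]+s["cy"]
def save(s,n): cv2.imwrite("pics/"+n,s["pixels"][:,:,::-1])
E
python3 - <<'E'
from h import *
np.set_printoptions(precision=3,suppress=True)
for n in ("scene","side"):
    s=env.snapshot(n); save(s,n+"1.png"); np.savez("/tmp/"+n,**{k:v for k,v in s.items()})
    print(n,np.linalg.inv(s["view"])[:3,3],s["fx"])
    for q in ("machine","pf_rim","steam_wand","wand_tip","station","tamper_c","jug_c","cup1_c","cup2_c","jar_c","syrup_c"):
        for r in env.masks_of(s,q)[:3]:
            p,_,_=pts(s,r["region"])
            if len(p): print(q,round(r["conf"],2),np.round(r["uv"]),len(p),np.median(p,0),np.percentile(p,3,0),np.percentile(p,97,0))
print(env.observe()["time"],env.grip_depth)
E
```

```text
pics
scene [1.361 0.003 1.297] 536.5455016384925
machine 0.56 [454. 226.] 23539 [0.62  0.366 0.285] [0.472 0.18  0.045] [0.677 0.536 0.395]
pf_rim 0.82 [245. 252.] 881 [ 0.572 -0.141  0.063] [ 0.446 -0.176  0.045] [ 0.623 -0.112  0.082]
pf_rim 0.76 [213. 175.] 720 [ 0.265 -0.26   0.025] [ 0.205 -0.308  0.007] [ 0.324 -0.151  0.045]
pf_rim 0.58 [340. 197.] 718 [0.353 0.13  0.022] [ 0.3    0.045 -0.001] [0.388 0.173 0.046]
steam_wand 0.86 [373. 199.] 309 [0.479 0.202 0.192] [ 0.37   0.139 -0.002] [0.487 0.264 0.282]
wand_tip 0.57 [376. 196.] 149 [0.481 0.211 0.204] [0.472 0.141 0.109] [0.488 0.265 0.284]
station 0.73 [223. 269.] 2157 [ 0.625 -0.189  0.042] [ 0.54  -0.283  0.003] [ 0.649 -0.087  0.05 ]
station 0.27 [374. 195.] 349 [0.477 0.206 0.189] [ 0.301  0.139 -0.003] [0.488 0.28  0.284]
station 0.18 [120. 261.] 1332 [ 0.641 -0.459  0.119] [ 0.609 -0.494  0.004] [ 0.658 -0.437  0.21 ]
tamper_c 0.57 [208. 257.] 479 [ 0.597 -0.226  0.06 ] [ 0.568 -0.257  0.042] [ 0.614 -0.204  0.124]
tamper_c 0.31 [236. 340.] 889 [ 0.806 -0.143  0.026] [ 0.778 -0.175  0.001] [ 0.859 -0.109  0.061]
ju
[... 1621 characters left out ...]
0.041] [ 0.601 -0.208  0.122]
jug_c 0.61 [346. 373.] 1708 [ 0.388 -0.415  0.05 ] [ 0.344 -0.471  0.001] [ 0.416 -0.379  0.099]
cup1_c 0.76 [362. 209.] 635 [ 0.806 -0.143  0.033] [ 0.772 -0.179  0.001] [ 0.842 -0.112  0.058]
cup1_c 0.48 [431. 311.] 1769 [ 0.6   -0.473  0.123] [ 0.587 -0.502  0.009] [ 0.629 -0.441  0.209]
cup2_c 0.97 [295. 200.] 642 [0.701 0.023 0.032] [ 0.668 -0.014 -0.002] [0.737 0.054 0.059]
jar_c 0.66 [118. 196.] 1730 [0.291 0.329 0.104] [0.257 0.315 0.001] [0.337 0.388 0.15 ]
syrup_c 0.84 [429. 312.] 1699 [ 0.599 -0.473  0.126] [ 0.587 -0.501  0.012] [ 0.628 -0.443  0.209]
syrup_c 0.33 [195. 160.] 320 [0.473 0.206 0.198] [0.464 0.139 0.104] [0.482 0.263 0.28 ]
1.2 -0.0187
```

```bash
python3 - <<'E'
import cv2
cv2.imwrite("pics/a.png",cv2.imread("pics/scene1.png")); 
E
```

```text
(no output)
```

View pics/scene1.png

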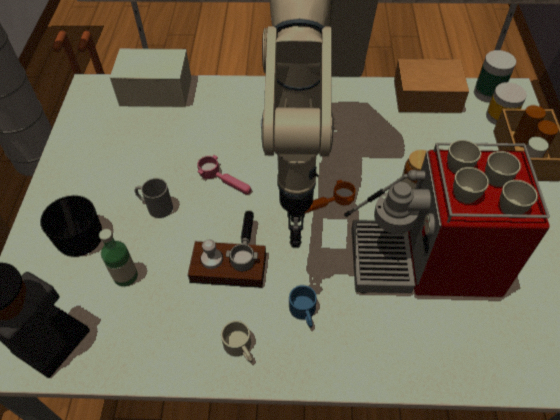

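View pics/side1.png

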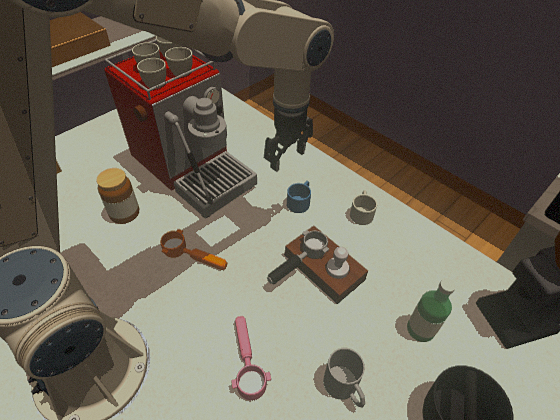

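The real (black-handled) portafilter sits in the station at scene px (245,240). The machine faces world -y, with the wand over the tray at about (365,200). Orange and pink are decoys. Next I fit the poses.

```bash
cat > fit.py <<'E'
from h import *
from scipy.optimize import least_squares
np.set_printoptions(precision=4,suppress=True)
def circ(p,r=None):
    f=lambda q:np.hypot(p[:,0]-q[0],p[:,1]-q[1])-(q[2] if r is None else r)
    o=least_squares(f,[*np.mean(p[:,:2],0),0.03],loss="soft_l1",f_scale=0.002); return o.x,np.abs(o.fun).mean()
for n in ("scene","side"):
    s=dict(np.load(f"/tmp/{n}.npz")); p,u,v=pts(s); rgb=s["pixels"][v,u].astype(int)
    M=(p[:,0]>.35)&(p[:,0]<.8)&(p[:,1]>.12)&(p[:,1]<.65)
    red=M&(rgb[:,0]>2*rgb[:,1]+20)
    top=red&(p[:,2]>.335)&(p[:,2]<.355)
    print(n,"top",cv2.minAreaRect(p[top][:,:2].astype(np.float32)),np.median(p[top][:,2]))
    tray=M&(abs(p[:,2]-.066)<.008)&(p[:,1]<.36)&(p[:,0]>.42)
    print("tray",cv2.minAreaRect(p[tray][:,:2].astype(np.float32)),np.percentile(p[tray],[2,98],axis=0).ravel())
    g=M&(p[:,1]<.38)&(p[:,2]>.2)&(p[:,2]<.34)&(p[:,0]>.47)
    for a in (.21,.235,.25,.27,.29,.31,.325): 
        q=p[g&(abs(p[:,2]-a)<.01)&(p[:,1]<.33)]
        if len(q)>20: print(a,len(q),q.mean(0),q.min(0)[:2],q.max(0)[:2],circ(q))
    fr=M&(p[:,2]>.1)&(p[:,2]<.3)&(p[:,0]>.62)
    if fr.sum(): print("panel",np.percentile(p[fr&(p[:,1]<.45)],[5,50],axis=0).ravel())
    # portafilter
    R=(abs(p[:,0]-.57)<.16)&(abs(p[:,1]+.14)<.05)
    rim=R&(abs(p[:,2]-.082)<.004); print("rim",rim.sum(),circ(p[rim]),circ(p[rim],.033))
    h=R&(rgb.sum(1)<150)&(abs(p[:,2]-.066)<.006)&(p[:,0]<.54)
    hp=p[h]; c=cv2.fitLine(hp[:,:2].astype(np.float32),cv2.DIST_HUBER,0,.01,.01).ravel()
    print("handle",h.sum(),hp.mean(0),c[:2],np.degrees(np.arctan2(c[1],c[0])),cv2.minAreaRect(hp[:,:2].astype(np.float32)))
E
python3 fit.py
```

```text
scene top ((0.5638750195503235, 0.43330731987953186), (0.23093733191490173, 0.23280924558639526), 0.18148599565029144) 0.34402166102717063
tray ((0.5672194361686707, 0.260046124458313), (0.22178082168102264, 0.19935305416584015), 0.14558681845664978) [0.4705 0.1639 0.0585 0.6669 0.316  0.0696]
0.21 181 [0.5846 0.2802 0.2119] [0.4725 0.1966] [0.6764 0.3299] (array([0.6344, 0.1555, 0.1652]), np.float64(0.01433815142873114))
0.235 378 [0.6038 0.2647 0.2348] [0.4724 0.1931] [0.6781 0.3299] (array([0.5472, 0.274 , 0.0793]), np.float64(0.017500888749242622))
0.25 719 [0.5867 0.2477 0.2532] [0.4724 0.1937] [0.6771 0.3298] (array([0.5475, 0.2591, 0.0611]), np.float64(0.014767371993499675))
0.27 386 [0.5887 0.2643 0.2701] [0.4783 0.2018] [0.6777 0.3299] (array([0.5562, 0.3306, 0.1006]), np.float64(0.017560321105701264))
0.29 579 [0.5767 0.2851 0.2915] [0.4721 0.216 ] [0.6787 0.3297] (array([0.5457, 0.2736, 0.058 ]), np.float64(0.02035837963638209))
0.31 818 [0.5798 0.2836 0.3097] [0.4714 0.216 ] [0.6778 0.3299] (array([0.6118, 0.272 , 0.051 ]), np.float64(0.018709137644152926))
0.325 559 [0.5
[... 1379 characters left out ...]
([0.5635, 0.282 , 0.0639]), np.float64(0.016216147878170776))
0.31 737 [0.5602 0.2865 0.3097] [0.4705 0.2143] [0.6682 0.3179] (array([0.583 , 0.269 , 0.0569]), np.float64(0.015358040239696042))
0.325 614 [0.5626 0.2906 0.3251] [0.4707 0.2218] [0.673  0.3213] (array([0.5746, 0.2819, 0.0542]), np.float64(0.01662716889788741))
panel [0.6252 0.3005 0.2028 0.6514 0.3097 0.2644]
rim 85 (array([ 0.5889, -0.1442,  0.031 ]), np.float64(0.0018632947744124202)) (array([ 0.5893, -0.1443,  0.03  ]), np.float64(0.002701006250310177))
handle 17 [ 0.4688 -0.1344  0.0635] [ 0.9998 -0.0177] -1.0140975 ((0.47662609815597534, -0.13878732919692993), (0.020780006423592567, 0.08840924501419067), 86.34321594238281)
```

```bash
python3 - <<'E'
from h import *
from scipy.spatial.transform import Rotation as Rn
np.set_printoptions(precision=4,suppress=True)
o=env.observe(); print(o["tool_pos"],o["ee_rot"],o["opening"],o["force"])
s=env.snapshot("wrist")
T=np.eye(4); T[:3,:3]=Rn.from_euler("xyz",o["ee_rot"],degrees=True).as_matrix(); T[:3,3]=o["tool_pos"]
X=np.linalg.inv(T)@np.linalg.inv(s["view"]); print(X,s["fx"]); np.save("X.npy",X)
def cam_pose(c,t,upimg):  # camera at c, looking at t, image 'down' approx -upimg
    z=np.subtract(t,c); z=z/np.linalg.norm(z); x=np.cross(z,upimg); x/=np.linalg.norm(x); y=np.cross(z,x)
    C=np.eye(4); C[:3,:3]=np.c_[x,y,z]; C[:3,3]=c; return C@np.linalg.inv(X)
for up in ([0,0,1],[0,0,-1],[1,0,0.],[-1,0,0]):
  for c in ([.55,.06,.45],[.55,.1,.5],[.5,.05,.45]):
    T=cam_pose(c,[.56,.247,.25],up); e=Rn.from_matrix(T[:3,:3]).as_euler("xyz",degrees=True)
    q=env.inverse_kinematics(T[:3,3],e); print(up,c,T[:3,3],e,None if q is None else np.array(q))
E
```

```text
[0.625  0.     0.2313] [179.9994   0.0001  89.9993] 0.08539775240742443 [-1.4726  0.5438 -0.3036]
[[ 0.0011 -0.9601 -0.2795  0.0709]
 [ 1.      0.0009  0.0008 -0.0001]
 [-0.0005 -0.2795  0.9601 -0.1415]
 [ 0.      0.      0.      1.    ]] 359.07766922644294
[0, 0, 1] [0.55, 0.06, 0.45] [0.5545 0.1455 0.3168] [-179.8694  -59.3478   86.8207] [-15.6001  19.831  106.0121  58.0855  81.5621 -36.8075]
[0, 0, 1] [0.55, 0.1, 0.5] [0.5537 0.1544 0.3514] [-179.907   -46.7443   86.0203] [-10.1577  12.4342 102.6554  47.8814  77.4009 -22.6365]
[0, 0, 1] [0.5, 0.05, 0.45] [0.5267 0.1379 0.321 ] [-179.8574  -62.0685   72.9322] [-19.2779  12.9206 117.6889  66.7424  73.9106 -37.7917]
[0, 0, -1] [0.55, 0.06, 0.45] [0.5568 0.1871 0.3558] [179.9983  26.8859 -93.1286] None
[0, 0, -1] [0.55, 0.1, 0.5] [0.5571 0.2034 0.3803] [-179.9864   14.2824  -93.9539] [  12.0384    8.818    91.1213   14.116    76.4412 -166.8959]
[0, 0, -1] [0.5, 0.05, 0.45] [0.5384 0.1759 0.362 ] [ 179.9947   29.6066 -107.0084] [   1.4598    3.4091  103.6779   30.833    66.1107 -172.5785]
[1, 0, 0.0] [0.55, 0.06, 0.45] [0.5272 0.167  0.3356] [-135.3958  -13.2329  -12.7883] [ -7.7136   1.7753 116.9292  53.8695  58.0118  60.8214]
[1, 0, 0.0] [0.55, 0.1, 0.5] [0.5268 0.1794 0.365 ] [-148.1998  -15.5922   -9.5178] [  1.74    -2.8764 111.8238  35.2528  54.8996  80.1993]
[1, 0, 0.0] [0.5, 0.05, 0.45] [0.5046 0.1611 0.3373] [-131.751  -19.692  -20.738] [ -8.6934  -4.5362 126.0403  63.6287  49.6504  53.0424]
[-1, 0, 0] [0.55, 0.06, 0.45] [0.5842 0.1655 0.3371] [ 136.0806  -10.3204 -170.282 ] [  -5.3712   23.9856   87.1915   39.5235   91.6363 -108.0365]
[-1, 0, 0] [0.55, 0.1, 0.5] [0.5839 0.1784 0.3667] [ 148.7956  -12.2872 -172.7142] [  0.7415  20.7554  82.7291  29.6259  92.2004 -96.1077]
[-1, 0, 0] [0.5, 0.05, 0.45] [0.5605 0.1527 0.3457] [ 135.3883   -3.0096 -177.1164] [  -8.6065   16.4687   96.8557   43.2892   83.144  -112.1738]
```

```bash
python3 - <<'E'
from h import *
from scipy.spatial.transform import Rotation as Rn
np.set_printoptions(precision=4,suppress=True)
X=np.load("X.npy")
c=np.array([.555,.03,.54]);t=np.array([.56,.247,.25])
z=t-c; z/=np.linalg.norm(z); x=np.cross(z,[0,0,1.]); x/=np.linalg.norm(x); C=np.eye(4); C[:3,:3]=np.c_[x,np.cross(z,x),z]; C[:3,3]=c
T=C@np.linalg.inv(X); e=Rn.from_matrix(T[:3,:3]).as_euler("xyz",degrees=True); print(T[:3,3],e)
env.movep(list(T[:3,3]),list(e)); env.set_gripper(0.0)
s=env.snapshot("wrist"); save(s,"w1.png"); np.savez("/tmp/w1",**s)
print(env.observe()["time"])
p,u,v=pts(s); rgb=s["pixels"][v,u].astype(int)
red=(rgb[:,0]>2*rgb[:,1]+20)&(p[:,1]>.28)
top=red&(abs(p[:,2]-.345)<.008); print(cv2.minAreaRect(p[top][:,:2].astype(np.float32)))
for r in env.masks_of(s,"steam_wand")[:1]:
    q,_,_=pts(s,r["region"]); print(r["conf"],q[np.argmin(q[:,2])],np.percentile(q,[3,97],axis=0).ravel())
E
```

```text
[0.5566 0.1004 0.3982] [-179.8909  -53.0449   88.5798]
2.9083
((0.5591551661491394, 0.40732789039611816), (0.225904643535614, 0.1841290295124054), 0.317753404378891)
0.57 [ 0.418   0.2912 -0.0021] [0.4695 0.1866 0.1711 0.4854 0.2687 0.2862]
```

View pics/w1.png

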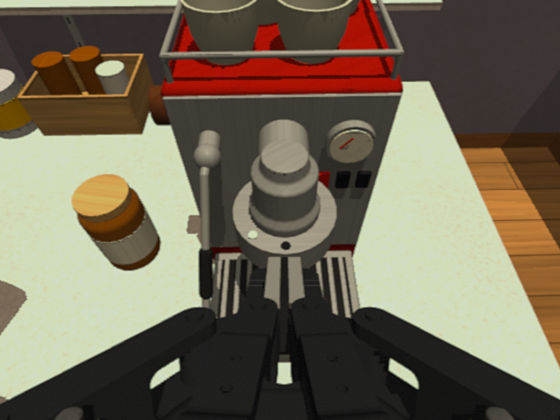

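The view shows the bell centred at about (285,205), the white dot at (252,234), the black dot at (286,246), and the wand along (207,150)-(206,295). I fit the axis and yaw from it.

```bash
python3 - <<'E'
from h import *
from scipy.optimize import least_squares
np.set_printoptions(precision=4,suppress=True)
s=dict(np.load("/tmp/w1.npz")); p,u,v=pts(s)
def at(a,b,k=2):
    m=(abs(u-a)<=k)&(abs(v-b)<=k); return np.median(p[m],0)
W=at(252,234);B=at(286,246);print("dots",W,B)
# bell top annulus
m=(u>225)&(u<345)&(v>150)&(v<275)&(abs(p[:,2]-W[2])<.004)&(p[:,1]<.31)
q=p[m]; hull=cv2.convexHull(q[:,:2].astype(np.float32))
print("annulus",m.sum(),cv2.minEnclosingCircle(hull),q.min(0),q.max(0))
lo=q[(q[:,1]<.255)]
th=np.degrees(np.arctan2(lo[:,1]-.247,lo[:,0]-.56)); r=np.hypot(lo[:,0]-.56,lo[:,1]-.247)
E_=np.array([lo[(th>a)&(th<=a+6)][np.argmax(r[(th>a)&(th<=a+6)])] for a in range(-180,0,6) if ((th>a)&(th<=a+6)).any()])
o=least_squares(lambda c:np.hypot(E_[:,0]-c[0],E_[:,1]-c[1])-c[2],[.56,.247,.05],loss="soft_l1",f_scale=.001);print("edge circle",o.x,np.abs(o.fun).mean())
# cylindrical top
m=(u>235)&(u<335)&(v>120)&(v<200)&(p[:,1]<.31)
print("zhist",np.histogram(p[m][:,2],bins=np.arange(.25,.36,.01)))
t=m&(abs(p[:,2]-np.percentile(p[m][:,2],96))<.004);print("cap",t.sum(),cv2.minEnclosingCircle(p[t][:,:2].astype(np.float32)),np.median(p[t][:,2]))
# panel plane
pm=((u<235)&(u>215)|(u>335)&(u<370))&(v>110)&(v<235)&(p[:,1]>.29)&(p[:,1]<.335)&(p[:,2]<.32)
c=np.polyfit(p[pm][:,0],p[pm][:,1],1);
for _ in range(5):
    rr=p[:,1]-np.polyval(c,p[:,0]); g=pm&(abs(rr)<.006); c=np.polyfit(p[g][:,0],p[g][:,1],1)
print("panel",g.sum(),np.degrees(np.arctan(c[0])),np.polyval(c,.56))
d=W-B;print("W-B dir",np.degrees(np.arctan2(d[1],d[0])),np.linalg.norm(d[:2]))
w=(u>185)&(u<225)&(v>130)&(v<300)&(p[:,2]>.09)&(p[:,2]<.3)&(p[:,0]<.5)&(p[:,1]<.3);x=p[w]
for a in np.arange(.1,.3,.02):
    k=abs(x[:,2]-a)<.008
    if k.sum()>3: print(a,k.sum(),np.median(x[k],0))
print(cv2.fitLine(x[:,:2].astype(np.float32),cv2.DIST_HUBER,0,.01,.01).ravel())
E
```

```text
dots [0.529  0.2147 0.2567] [0.5606 0.2012 0.2565]
annulus 3136 ((0.5744467973709106, 0.2561192512512207), 0.07003892958164215) [0.508  0.1934 0.2528] [0.6262 0.3043 0.2607]
edge circle [0.5594 0.2449 0.0514] 0.0001446033372156377
zhist (array([ 368,   31,   83,  103,  311,  861, 1611, 1446,  211,    0]), array([0.25, 0.26, 0.27, 0.28, 0.29, 0.3 , 0.31, 0.32, 0.33, 0.34, 0.35]))
cap 1357 ((0.5588346123695374, 0.2449227124452591), 0.021026404574513435) 0.32926846019212913
panel 4910 -0.1715100449257736 0.31235071705204615
W-B dir 156.7964575374528 0.03442619655298953
0.18000000000000002 180 [0.4752 0.1919 0.1821]
0.2 246 [0.4764 0.2047 0.2001]
0.22000000000000003 244 [0.4778 0.2189 0.2185]
0.24000000000000002 158 [0.4793 0.2357 0.2398]
0.26 166 [0.481  0.2489 0.26  ]
0.28 263 [0.4836 0.264  0.2826]
[0.137  0.9906 0.4807 0.239 ]
```

```bash
python3 - <<'E'
from h import *
np.set_printoptions(precision=4,suppress=True)
P=np.array([.484,.285])
def pos(a,r=.145,off=.0155,z=.084):
    d=np.array([-np.sin(a),-np.cos(a)]); n=np.array([-np.cos(a),np.sin(a)]); return [*(P+r*d-off*n),z]
env.movep([.515,.08,.3],[180,0,180])
a=pos(-.1); env.movel([a[0],a[1],.2],.2); env.movel(a,.15)
print(env.observe()["force"])
for t in np.arange(0.05,1.12,.1):
    env.movel(pos(t),.08,[180,0,180-np.degrees(t)])
    o=env.observe(); print(round(t,2),o["force"],o["time"])
env.movel(pos(.95,off=.03),.1); b=pos(.95,off=.03); env.movel([b[0],b[1],.3],.25)
s=env.snapshot("scene"); save(s,"s2.png")
for n in ("scene","side"):
    s=env.snapshot(n)
    for r in env.masks_of(s,"steam_wand")[:1]:
        q,_,_=pts(s,r["region"]); print(r["conf"],np.percentile(q,[3,50,97],axis=0))
E
```

```text
[-0.6841 -0.2434  0.4107]
0.05 [-0.2458  0.1914 -0.6009] 5.95
0.15 [0.1599 0.6411 0.5403] 6.2833
0.25 [0.4378 0.4053 0.4001] 6.6167
0.35 [-0.8331 -0.3917  0.1083] 6.95
0.45 [ 0.5168 -0.1032  0.3854] 7.2833
0.55 [ 0.9006 -0.3098 -0.227 ] 7.6167
0.65 [ 0.0251  0.4107 -0.3245] 7.95
0.75 [ 0.0181 -0.3348  0.273 ] 8.2833
0.85 [ 0.026  -0.249  -0.5453] 8.6167
0.95 [-0.0477  0.3547  0.7245] 8.95
1.05 [-0.4505 -0.4228 -0.0133] 9.2833
0.43 [[0.2784 0.2121 0.0084]
 [0.4225 0.2468 0.1995]
 [0.4708 0.2751 0.2844]]
0.67 [[0.3527 0.211  0.1008]
 [0.3975 0.237  0.1688]
 [0.4437 0.2599 0.2379]]
```

View pics/s2.png

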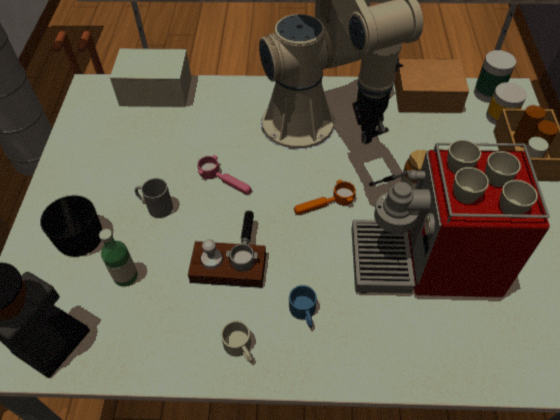

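The wand now lies out at about 1.06 rad (px 372,183), and nothing else has moved. Next I hover over the portafilter and measure it from close by.

```bash
cat > pf.py <<'E'
from h import *
from scipy.optimize import least_squares
def pf(s,zr=.082,c0=(.591,-.144),hd0=(-1,.06)):
    """rim centre and handle axis at rim height zr near c0"""
    p,u,v=pts(s); rgb=s["pixels"][v,u].astype(int); c0=np.array(c0)
    rel=p[:,:2]-c0; R=np.hypot(*rel.T)
    rim=p[(R<.048)&(abs(p[:,2]-zr)<.003)]
    # keep rim top ring
    f=lambda q:np.hypot(rim[:,0]-q[0],rim[:,1]-q[1])-q[2]
    o=least_squares(f,[*c0,.031],loss="soft_l1",f_scale=.001)
    h=(rel@np.array(hd0)>.055)&(rel@np.array(hd0)<.17)&(abs(p[:,2]-(zr-.016))<.005)&(R<.17)&(rgb.sum(1)<170)
    hp=p[h]; out=None
    if len(hp)>20:
        out=cv2.fitLine(hp[:,:2].astype(np.float32),cv2.DIST_HUBER,0,.01,.01).ravel()
    return o.x,len(rim),np.abs(o.fun).mean(),np.median(rim[:,2]),out,len(hp),np.median(hp[:,2]) if len(hp) else None
E
python3 - <<'E'
from pf import *
np.set_printoptions(precision=4,suppress=True)
env.movep([.47,-.137,.22],[180,0,176.5]); env.set_gripper(.085)
s=env.snapshot("wrist"); save(s,"w2.png"); np.savez("/tmp/w2",**s)
print(pf(s)); print(env.observe()["time"])
E
```

```text
(array([ 0.59  , -0.1443,  0.0304]), 744, np.float64(0.0009683798043662535), np.float64(0.08074267143928132), array([ 0.9986, -0.0522,  0.478 , -0.1384], dtype=float32), 2850, np.float64(0.06430453317929061))
13.3333
```

View pics/w2.png

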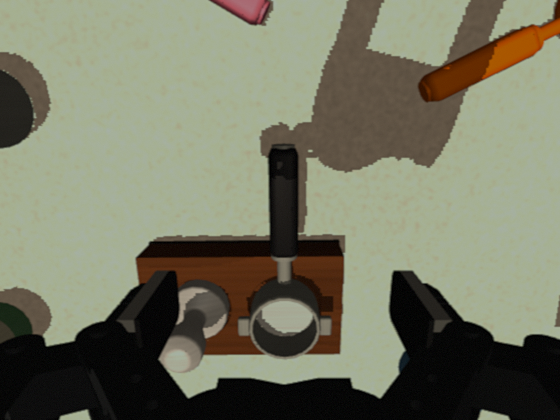

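Cup centre (285,320), handle (284,200); the gripper is well centred on it. Grasp and lift.

```bash
cat > mv.py <<'E'
from pf import *
np.set_printoptions(precision=4,suppress=True)
L=.108
def tcp(c,psi,zr):
    r=np.radians(psi); return [c[0]-L*np.cos(r),c[1]-L*np.sin(r),zr-.030-.0187],[180,0,(180+psi+180)%360-180]
def tilt(s,c,zr,psi):
    """rim ring heights along the handle axis"""
    p,_,_=pts(s); d=np.array([np.cos(np.radians(psi)),np.sin(np.radians(psi))])
    rel=p[:,:2]-c; R=np.hypot(*rel.T); k=(abs(R-.031)<.003)&(abs(p[:,2]-zr)<.008)
    A=np.c_[rel[k]@d,rel[k]@[-d[1],d[0]],np.ones(k.sum())]
    z=p[k][:,2]
    for _ in range(4):
        x=np.linalg.lstsq(A,z,rcond=None)[0]; g=abs(A@x-z)<.0025; A,z=A[g],z[g]
    return k.sum(),np.degrees(x[:2]),x[2]
E
python3 - <<'E'
from mv import *
c=[.590,-.1443];psi=-3.0
for n in ("scene","side"):
    s=env.snapshot(n); print(n,tilt(s,np.array(c),.082,psi))
t,o=tcp(c,psi,.082); print(t,o)
env.movel([t[0],t[1],.12],.2,o); env.movel(t,.1); env.set_gripper(.015,100)
b=env.observe(); print(b["opening"],b["finger_force"],b["force"],b["time"])
env.movel([t[0],t[1],t[2]+.015],.03); env.movel([t[0],t[1],t[2]+.11],.12)
b=env.observe(); print(b["opening"],b["force"],b["ft_torque"])
for n in ("scene","side"):
    s=env.snapshot(n); save(s,n+"3.png"); r=pf(s,.192,c); print(n,r,tilt(s,np.array(c),.192,psi))
E
```

```text
scene (np.int64(101), array([1.1948, 1.2931]), np.float64(0.07948149820599971))
side (np.int64(113), array([0.1964, 0.0582]), np.float64(0.07866683469983106))
[np.float64(0.482148010246506), np.float64(-0.13864771672576207), 0.0333] [180, 0, 177.0]
0.025019774641970558 97.74924516677856 [-1.4381  1.3217  4.189 ] 15.675
0.024862693475194243 [-0.5249  0.3374 -4.0732] [0.0206 0.2577 0.0194]
scene (array([ 0.5929, -0.1442,  0.0306]), 59, np.float64(0.0014662425384689567), np.float64(0.1905432330528387), array([ 0.9996,  0.0274,  0.4966, -0.1394], dtype=float32), 167, np.float64(0.17412041181617255)) (np.int64(108), array([-0.6409, -0.3745]), np.float64(0.18822907184683405))
side (array([ 0.5874, -0.1446,  0.0301]), 26, np.float64(0.0007704668010844281), np.float64(0.1895050722800271), array([ 0.9779,  0.2092,  0.453 , -0.1383], dtype=float32), 150, np.float64(0.17289406760162468)) (np.int64(111), array([-1.5327,  1.4807]), np.float64(0.18713410326954752))
```

```bash
cat >> mv.py <<'E'
from scipy.spatial.transform import Rotation as Rn
TH=1.4
def tcp2(c,psi,zr,th=TH):
    R=Rn.from_euler("z",psi,degrees=True)*Rn.from_euler("y",-th,degrees=True)
    g=np.array([c[0],c[1],zr])+Rn.from_euler("z",psi,degrees=True).apply([-L,0,-.030])
    T=R*Rn.from_euler("z",180,degrees=True)*Rn.from_euler("x",180,degrees=True)
    return list(g+T.apply([0,0,.0187])),list(T.as_euler("xyz",degrees=True))
def go(c,psi,zr,v=.1,th=TH):
    p,o=tcp2(c,psi,zr,th); env.movel(p,v,o); b=env.observe(); return b["force"],b["ft_torque"],b["time"]
G=np.array([.5593,.2449])
E
python3 - <<'E'
from mv import *
print(go([.575,-.03],25,.192,.12)); print(go(G-[0,.12],45,.192,.12))
for n in ("scene","side"):
    s=env.snapshot(n); c=G-[0,.12]; r=pf(s,.190,c,(-.707,-.707)); print(n,r,tilt(s,c,.190,45))
    save(s,n+"4.png")
E
```

```text
(array([ 0.008 ,  0.5292, -4.0942]), array([-0.158 ,  0.2448, -0.0055]), 18.0417)
(array([ 0.5202,  0.2176, -2.8089]), array([-0.1833,  0.2157, -0.0327]), 19.225)
scene (array([0.5607, 0.1249, 0.0321]), 130, np.float64(0.00294055070881816), np.float64(0.19003807871256295), array([0.8174, 0.5761, 0.5043, 0.0661], dtype=float32), 145, np.float64(0.17410212520722856)) (np.int64(166), array([ 1.9195, -1.2243]), np.float64(0.19006800115255185))
side (array([0.5809, 0.1016, 0.0074]), 22, np.float64(0.0024973301680429614), np.float64(0.18868176995751945), array([0.6653, 0.7466, 0.4722, 0.0392], dtype=float32), 219, np.float64(0.17237874693409339)) (np.int64(15), array([ 1.4048, 57.5986]), np.float64(0.21906780831731387))
```

View pics/side4.png

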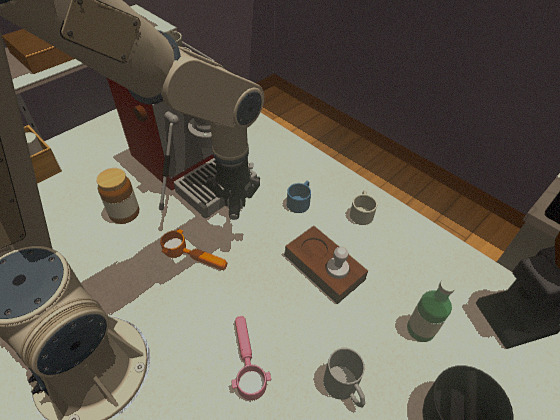

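Station is empty, the portafilter is held level, and the path is clear. Move it under the bell and lift with force watch.

```bash
python3 - <<'E'
from mv import *
print(go(G,45,.192,.1))
f0=np.mean([env.observe()["force"] for _ in range(5)],0); env.sleep(.3); b=env.observe(); f0=b["force"]; print("f0",f0,b["ft_torque"])
for z in [.205,.212,.216,.220,.224,.228,.230,.232,.233,.234,.235,.236,.237]:
    f,t,tm=go(G,45,z,.03); env.sleep(.08); fs=env.observe()["force"]-f0; print(z,fs,t,tm)
    if np.linalg.norm(fs)>5: break
E
```

```text
(array([ 0.3818, -0.6248, -3.3891]), array([-0.2374,  0.2558,  0.0083]), 20.675)
f0 [ 0.572   0.5303 -3.4352] [-0.2131  0.1947  0.038 ]
0.205 [-0.9865  0.1084 -0.3656] [-0.1878  0.1956 -0.0116] 21.5583
0.212 [-1.2772 -0.7184  0.6335] [-0.2068  0.1919 -0.0375] 22.025
0.216 [-0.686  -0.4244 -0.1899] [-0.203   0.2247  0.0312] 22.3917
0.22 [-1.1641 -0.566  -0.065 ] [-0.1336  0.2638 -0.0206] 22.7583
0.224 [-0.4596 -0.5097 -0.1008] [-0.1903  0.2763 -0.0183] 23.125
0.228 [ 0.4021 -0.7494  0.4299] [-0.2161  0.2214 -0.0706] 23.4917
0.23 [-0.3808 -0.8297 -0.4833] [-0.2341  0.2257  0.0027] 23.825
0.232 [-1.0754 -1.1857  0.2652] [-0.2222  0.1996 -0.0188] 24.1583
0.233 [-0.8105 -1.0241 -0.9479] [-0.3013  0.2927  0.0497] 24.4917
0.234 [-0.4102 -0.7637 -3.9091] [-0.602   0.5687  0.008 ] 24.825
0.235 [-0.7969 -0.4585 -7.2158] [-1.0178  0.8553 -0.0289] 25.1583
```

Gasket touched at 0.2345 with no side load. Now turn it home.

```bash
python3 - <<'E'
from mv import *
for a in [49,53,57,61,65,69,73,77,81,85,88,90]:
    f,t,tm=go(G,a,.235,.04); b=env.observe()
    print(a,f,t,round(tm,2),b["qpos"][5].round(1))
    if np.linalg.norm(f[:2])>30 or abs(f[2])>40: print("stop");break
for n in ("scene","side"): s=env.snapshot(n); save(s,n+"5.png")
E
```

```text
49 [  1.4431  -1.534  -11.5698] [-1.0182  0.8394 -0.0208] 25.58 -121.5
53 [  0.888    0.4058 -11.9706] [-1.0589  0.6712 -0.0739] 25.93 -126.3
57 [ 0.5377 -0.9465 -7.3319] [-0.6903  0.4206  0.0362] 26.27 -131.1
61 [ 0.9233  0.9402 -7.7003] [-0.5383  0.2732  0.0257] 26.61 -135.7
65 [-0.5297  0.8757 -6.3453] [-0.5115  0.1299 -0.0473] 26.95 -140.4
69 [ 1.2524  1.3384 -5.5112] [-0.448   0.2545 -0.0413] 27.29 -145.0
73 [ 1.3087  3.0352 -2.1739] [-0.0837  0.0853 -0.0317] 27.63 -149.5
77 [ 2.6462  3.4782 -0.3859] [ 0.3629 -0.0576 -0.0201] 27.98 -153.9
81 [3.6276 2.2585 4.3666] [ 0.5976 -0.2449 -0.0906] 28.32 -158.3
85 [4.2485 3.1335 5.2679] [ 0.7826 -0.2813 -0.1173] 28.66 -162.6
88 [3.8555 2.2563 5.4592] [ 0.7138 -0.2532 -0.12  ] 28.95 -165.8
90 [3.4166 2.4567 5.5522] [ 0.6731 -0.2863 -0.2961] 29.2 -167.9
```

View pics/scene5.png

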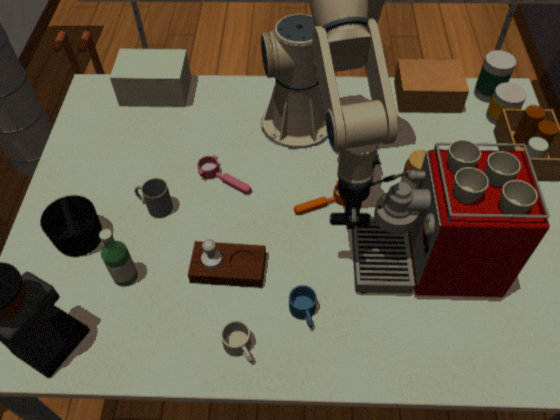

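The handle is turned to straight out, forces are consistent with a lock. Release, retreat up and away, and check.

```bash
python3 - <<'E'
from mv import *
env.set_gripper(.06); b=env.observe(); print(b["opening"],b["force"])
t=np.array(b["tool_pos"])
env.movel(list(t+[0,-.01,.10]),.1); env.movel([t[0],t[1]-.12,t[2]+.2],.2)
print(env.observe()["force"],env.observe()["time"])
s=env.snapshot("scene"); save(s,"scene6.png"); p,u,v=pts(s); rgb=s["pixels"][v,u].astype(int)
for n in ("scene","side"):
    s=env.snapshot(n); p,u,v=pts(s); rgb=s["pixels"][v,u].astype(int)
    h=(abs(p[:,0]-.56)<.06)&(p[:,1]>.07)&(p[:,1]<.18)&(p[:,2]>.18)&(p[:,2]<.235)&(rgb.sum(1)<170)
    q=p[h&(p[:,2]>.208)]; print(n,h.sum(),len(q))
    if len(q)>10: c=cv2.fitLine(q.astype(np.float32),cv2.DIST_HUBER,0,.01,.01).ravel(); print(c,"yaw",np.degrees(np.arctan2(c[1],c[0])),"pitch",np.degrees(np.arcsin(c[2])),"z",np.median(q[:,2]))
    if n=="side": cv2.imwrite("pics/side6.png",cv2.resize(s["pixels"][60:270,80:360,::-1],None,fx=2.5,fy=2.5))
E
```

```text
0.05974662034152567 [-0.8902  0.9482 -0.6241]Traceback (most recent call last):
  File "<stdin>", line 4, in <module>
bench.MotionError: the arm cannot follow that straight line within its joint ranges
```

```bash
cat > chk.py <<'E'
from mv import *
b=env.observe(); t=np.array(b["tool_pos"]); print(t,b["ee_rot"],b["qpos"])
for dz in (.11,.09,.07,.055):
    try: env.movel(list(t+[0,0,dz]),.1); print("up",dz); break
    except env.MotionError as e: print(dz,e)
t=np.array(env.observe()["tool_pos"]); print(t)
if t[2]>.235:
    env.movel([t[0],t[1]-.1,t[2]+.03],.15,[180,0,-120])
    print(env.observe()["force"],env.observe()["time"])
    s=env.snapshot("scene"); save(s,"scene6.png")
    for n in ("scene","side"):
        s=env.snapshot(n); p,u,v=pts(s); rgb=s["pixels"][v,u].astype(int)
        h=(abs(p[:,0]-.56)<.06)&(p[:,1]>.07)&(p[:,1]<.18)&(p[:,2]>.18)&(p[:,2]<.235)&(rgb.sum(1)<170)
        q=p[h&(p[:,2]>.208)]; print(n,h.sum(),len(q))
        if len(q)>10: c=cv2.fitLine(q.astype(np.float32),cv2.DIST_HUBER,0,.01,.01).ravel(); print(c,"yaw",np.degrees(np.arctan2(c[1],c[0])),"pitch",np.degrees(np.arcsin(c[2])),"z",np.median(q[:,2]))
        if n=="side": cv2.imwrite("pics/side6.png",cv2.resize(s["pixels"][60:270,80:360,::-1],None,fx=2.5,fy=2.5))
E
python3 chk.py
```

```text
[0.5585 0.1271 0.2853] [179.9319   1.3857 -89.9988] [  11.8533   12.7147   96.806     1.4557   70.2672 -168.6377]
up 0.11
[0.5582 0.127  0.3945]
[0.1535 0.605  0.5654] 32.9667
scene 470 381
[-0.0038  1.      0.0085  0.5652  0.1341  0.2176] yaw 90.216995 pitch 0.48684353 z 0.2182324393653885
side 322 248
[0.0206 0.9997 0.0105 0.5539 0.1378 0.2175] yaw 88.8184 pitch 0.6041224 z 0.2170815382837511
```

View pics/side6.png

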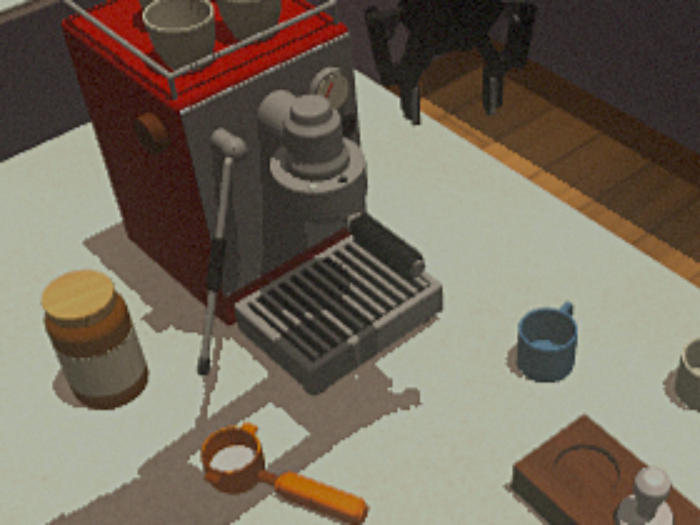

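View pics/scene6.png

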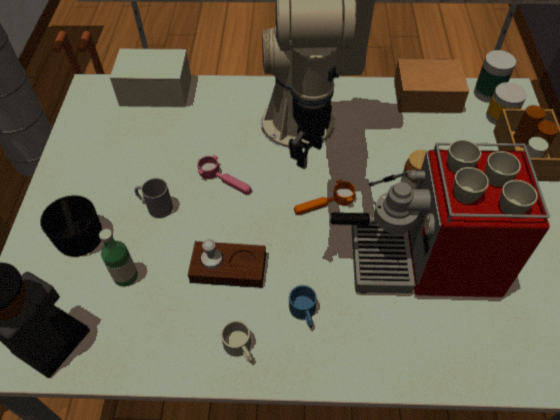

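The portafilter hangs level and straight out (handle at px 350,218), the wand is out at (390,180), and everything else is unmoved. Handing in.

```bash
python3 -c "
from bench import env
print(env.job_done())"
```

```text
the job is handed in; nothing more can be done
None
```

I swung the steam wand out to about 1.06 rad, then locked the portafilter into the group head. It hangs there on its own, level and within about 1° of straight out. None of the other objects looked moved in the last pictures. I handed the job in after about 33 s of robot time; no verdict was returned.

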